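# Move the spice row to the white rack in reverse order

## Robot

A 6-joint arm with a two-finger parallel gripper is mounted at the origin on a cart in front of the work surface, level with it; the furniture and walls round the work are solid. World frame = base frame: x ahead of the robot, y to its left, z up, the work surface at z = 0. Lengths are in m, angles in degrees, forces in N, time in s.
With the tool pointing down it reaches from about 0.25 to 0.725 m from the base axis. Payload 9.7 kg.
Tool frame: the origin (TCP) lies on the centre line of the jaws, within the pads' length; the fingertips stand bot.nose_length ahead of it and the grasp point (between the pads) lies 11 mm behind it (bot.nose_length is the distance from the TCP to the fingertips, in m); z points along the fingers, y is the line along which they close (so a half turn about z gives the same grasp; the last joint's range is limited). The gripper opens to 85 mm and grips with 20 to 120 N. Pads are 22 mm wide; open, the fingers measure 114 mm over their backs; the gripper's body (76 mm by 85 mm) begins 54 mm behind the grasp point. The pads swing forward as they close: fully open they stand 13 mm farther back than shut.
Start: joints at [-68.067, 4.979, 10.078, 95.1, 0, 90], TCP at [0.205, -0.51, 0.239] pointing down, gripper open.
Joint ranges: [-179.16, 179.16], [-48.56, 103.87], [-65.8, 70.77], [-126.05, 130.52], [-82.76, 87.17], [-180, 180]. Speed limits (degrees/s): [127.2, 127.2, 147.25, 180, 180, 180].

## Interface

Orientations are given as [roll, pitch, yaw] about the fixed x, y, z axes, in that order (R = Rz(yaw) Ry(pitch) Rx(roll)).
In Python, from workcell import bot gives the robot as it stands. The module is installed in compiled form; this text tells all that it offers.
- The arm moves only by the shell command python3 -m inch 'ROWS' [OPENING] [FORCE]. ROWS is JSON, a list of rows, each a list of 4 numbers: the shift along the world's x, y, z in cm, then the turn about the world's z in degrees. A call has exactly 8 rows; each row is the pose to reach, as a shift and turn from the pose commanded when the call began; what a row does not reach only later rows make up. A row lasts 1/8 s, in which the tool goes at most 62.5 mm and 10.7 degrees, less where a joint would pass 70% of its speed; a pose out of reach is approached as far as the arm can. A call with a gripper value outside its range is refused whole. OPENING is the finger opening in cm, from 0 to 8.54, set as the call begins (- or left out, the last holds). The fingers move at their own pace and stop on an object; FORCE is the grip in N (left out, the last holds). Time passes only in rows, so rows that repeat a pose let the fingers close, or fill a call up. It gives the time, the measured TCP pose, the force, the opening and the grip force at its end, in the units of the state.
- bot.get_obs(): the state, without advancing time (a new reading comes with each control period).
- bot.camera(name): name is "scene" or "top"; returns a dict with "img" (480x640x3 uint8, red, green, blue), "fovy" (degrees; the focal length in pixels is half the picture's height over the tangent of half this angle, whatever the lens; pixels are square), "cx", "cy" (the principal point, pixels), "dist" ([k1, k2, p1, p2, k3] as OpenCV has them; the pictures are not rectified), "R" (3x3) and "t" (3): a world point X has camera coordinates R X + t. Camera axes: x right, y down, z forward; pixel columns grow to the right and rows downward; lengths in m; the calibration is good to about 2 mm. A picture is of the moment at which its call begins. There is no depth.
- bot.job_done(): hands the job in; it is judged then, once.
Trained networks look in a picture, given as the dict that the camera call returned (one of the last four; its "shot" number tells which), for a name from the list of things; names that differ only in an ending like _2 or _b are one class to them, and where a whole thing is asked for, a point or a joint stands for the part that bears it (a point fixed in the world has none). Each returns a list of dicts, best first, with "score" (0 to 1); they miss things now and then, are a little off and sometimes report something else, mostly with a low value. They report only what shows in the picture. A call takes as long as a camera call. They do not tell look-alikes from the thing itself.
- bot.find_in(thing, picture): "point" ([column, row] in pixels, amid what is visible of it).
- bot.landmark_of(thing, picture): "point" ([column, row] in pixels: a listed point, or the origin of a listed thing).
The state is a dict: "time": time; "q": joint angles; "qd": joint speeds; "joint_efforts": joint torques, N m; "ee_pos": TCP position; "tcp_rot": TCP orientation; "wrist_force": force on the tool from outside, world axes, zero at the start; "torque": the same for the moment, N m; "opening": finger opening in m; "grasp_force": force on a finger pad.
Only numpy, scipy, OpenCV 4.12 (cv2) and the standard library are available. Lean on these libraries where they do the work, as an engineer would, in place of code of your own. Each camera call takes 0.05 s, during which the arm holds its last target. There are 200 camera calls.

## Task

Move the four spice jars from the dark wooden rack to the white rack with the steel end loops, in reverse order: the jar at the left end of the dark rack (seen from the robot) goes to the right end of the white one, the second from the left to second from the right, and so on. Each must end standing upright on the floor of its own well, let go; do not tip a jar over on the way and leave the red kitchen timer and the tin where they are.

Things in the scene. Friction and masses are not known exactly. Their poses are not given: they have to be found in the camera images.
- white_cap_jar_mid (a point): glass spice jar with a white cap and paper label, 47 mm wide, 98 mm tall, upright and round, its z axis up. This point is at the middle of it, half-way up. It stands in one of the four wells of the dark rack; which one changes from start to start
- red_cap_jar_mid (a point): glass spice jar with a red cap, 45 mm wide, 108 mm tall, upright and round, its z axis up. This point is at the middle of it, half-way up. It stands in one of the four wells of the dark rack; which one changes from start to start
- shaker_mid (a point): glass salt shaker with a narrower grey domed top with holes (34 mm wide, above 70 mm from its foot), body 44 mm wide, 90 mm tall, upright and round, its z axis up. This point is at the middle of it, half-way up. It stands in one of the four wells of the dark rack; which one changes from start to start
- short_jar_mid (a point): short glass jar of brown spice with a pale smooth lid, 44 mm wide, 78 mm tall, upright and round, its z axis up. This point is at the middle of it, half-way up. It stands in one of the four wells of the dark rack; which one changes from start to start
- old_rack: the dark wooden rack, full at the start: a board 78 mm deep (its x axis, pointing away from the robot), 320 mm long (its y axis, pointing to the robot's left) and 18 mm high, with a row of four round wells 62 mm wide and 8 mm deep, centred at y = +120, +40, -40 and -120 mm (x = 0); the floor of a well is 10 mm above the worktop. Fixed to the worktop. The origin is the centre of its underside
- new_rack: the white rack, empty at the start: board of the same size, axes, wells and origin as the dark rack, plus a low steel wire loop at either end (to y = +-179 mm, 16 mm high). Fixed. About parallel to the dark rack, rows about 145 mm apart: either behind it and about 80 mm to the right, or in front of it and about 80 mm to the left
- kitchen_timer: bystander: red and white kitchen timer, 64 mm wide, 54 mm tall, loose, to the left of the racks; origin at the centre of its underside
- tin: bystander: food tin, 75 mm wide, 58 mm tall, loose, behind the racks; origin at the centre of its underside
Not all that is in view belongs to the job. What is shaped like the part that bears shaker_mid but green or purple is not meant.

How it is judged (in metres and radians):
At the end, for the whole second after the job is handed in: Each jar stands on the floor of a well of the white rack (within 11 mm of its centre along each rack axis, 4 mm in height, 0.1 rad of upright), released, at rest, in reverse order: what began at y of the dark rack is at -y of the white one (judged by how far each jar has come) (((x of new_rack in the frame of old_rack above 0 m and y of white_cap_jar_mid in the frame of new_rack between 0.109 and 0.131 m and distance of white_cap_jar_mid from where it was at the start of the episode above 0.1905 m) or (x of new_rack in the frame of old_rack above 0 m and y of white_cap_jar_mid in the frame of new_rack between 0.029 and 0.051 m) or (x of new_rack in the frame of old_rack above 0 m and y of white_cap_jar_mid in the frame of new_rack between -0.051 and -0.029 m and distance of white_cap_jar_mid from where it was at the start of the episode above 0.1905 m) or (x of new_rack in the frame of old_rack above 0 m and y of white_cap_jar_mid in the frame of new_rack between -0.131 and -0.109 m and distance of white_cap_jar_mid from where it was at the start of the episode above 0.315 m) or (x of new_rack in the frame of old_rack below 0 m and y of white_cap_jar_mid in the frame of new_rack between -0.131 and -0.109 m and distance of white_cap_jar_mid from where it was at the start of the episode above 0.1905 m) or (x of new_rack in the frame of old_rack below 0 m and y of white_cap_jar_mid in the frame of new_rack between -0.051 and -0.029 m) or (x of new_rack in the frame of old_rack below 0 m and y of white_cap_jar_mid in the frame of new_rack between 0.029 and 0.051 m and distance of white_cap_jar_mid from where it was at the start of the episode above 0.1905 m) or (x of new_rack in the frame of old_rack below 0 m and y of white_cap_jar_mid in the frame of new_rack between 0.109 and 0.131 m and distance of white_cap_jar_mid from where it was at the start of the episode above 0.315 m)) and x of white_cap_jar_mid in the frame of new_rack between -0.011 and 0.011 m and z of white_cap_jar_mid in the frame of new_rack between 0.055 and 0.063 m and angle between each of white_cap_jar_mid, red_cap_jar_mid, shaker_mid, short_jar_mid's own z axis and vertical below 0.1 rad and linear speed of each of white_cap_jar, red_cap_jar, shaker, short_jar below 0.02 m/s and ((x of new_rack in the frame of old_rack above 0 m and y of red_cap_jar_mid in the frame of new_rack between 0.109 and 0.131 m and distance of red_cap_jar_mid from where it was at the start of the episode above 0.1905 m) or (x of new_rack in the frame of old_rack above 0 m and y of red_cap_jar_mid in the frame of new_rack between 0.029 and 0.051 m) or (x of new_rack in the frame of old_rack above 0 m and y of red_cap_jar_mid in the frame of new_rack between -0.051 and -0.029 m and distance of red_cap_jar_mid from where it was at the start of the episode above 0.1905 m) or (x of new_rack in the frame of old_rack above 0 m and y of red_cap_jar_mid in the frame of new_rack between -0.131 and -0.109 m and distance of red_cap_jar_mid from where it was at the start of the episode above 0.315 m) or (x of new_rack in the frame of old_rack below 0 m and y of red_cap_jar_mid in the frame of new_rack between -0.131 and -0.109 m and distance of red_cap_jar_mid from where it was at the start of the episode above 0.1905 m) or (x of new_rack in the frame of old_rack below 0 m and y of red_cap_jar_mid in the frame of new_rack between -0.051 and -0.029 m) or (x of new_rack in the frame of old_rack below 0 m and y of red_cap_jar_mid in the frame of new_rack between 0.029 and 0.051 m and distance of red_cap_jar_mid from where it was at the start of the episode above 0.1905 m) or (x of new_rack in the frame of old_rack below 0 m and y of red_cap_jar_mid in the frame of new_rack between 0.109 and 0.131 m and distance of red_cap_jar_mid from where it was at the start of the episode above 0.315 m)) and x of red_cap_jar_mid in the frame of new_rack between -0.011 and 0.011 m and z of red_cap_jar_mid in the frame of new_rack between 0.06 and 0.068 m and ((x of new_rack in the frame of old_rack above 0 m and y of shaker_mid in the frame of new_rack between 0.109 and 0.131 m and distance of shaker_mid from where it was at the start of the episode above 0.1905 m) or (x of new_rack in the frame of old_rack above 0 m and y of shaker_mid in the frame of new_rack between 0.029 and 0.051 m) or (x of new_rack in the frame of old_rack above 0 m and y of shaker_mid in the frame of new_rack between -0.051 and -0.029 m and distance of shaker_mid from where it was at the start of the episode above 0.1905 m) or (x of new_rack in the frame of old_rack above 0 m and y of shaker_mid in the frame of new_rack between -0.131 and -0.109 m and distance of shaker_mid from where it was at the start of the episode above 0.315 m) or (x of new_rack in the frame of old_rack below 0 m and y of shaker_mid in the frame of new_rack between -0.131 and -0.109 m and distance of shaker_mid from where it was at the start of the episode above 0.1905 m) or (x of new_rack in the frame of old_rack below 0 m and y of shaker_mid in the frame of new_rack between -0.051 and -0.029 m) or (x of new_rack in the frame of old_rack below 0 m and y of shaker_mid in the frame of new_rack between 0.029 and 0.051 m and distance of shaker_mid from where it was at the start of the episode above 0.1905 m) or (x of new_rack in the frame of old_rack below 0 m and y of shaker_mid in the frame of new_rack between 0.109 and 0.131 m and distance of shaker_mid from where it was at the start of the episode above 0.315 m)) and x of shaker_mid in the frame of new_rack between -0.011 and 0.011 m and z of shaker_mid in the frame of new_rack between 0.051 and 0.059 m and ((x of new_rack in the frame of old_rack above 0 m and y of short_jar_mid in the frame of new_rack between 0.109 and 0.131 m and distance of short_jar_mid from where it was at the start of the episode above 0.1905 m) or (x of new_rack in the frame of old_rack above 0 m and y of short_jar_mid in the frame of new_rack between 0.029 and 0.051 m) or (x of new_rack in the frame of old_rack above 0 m and y of short_jar_mid in the frame of new_rack between -0.051 and -0.029 m and distance of short_jar_mid from where it was at the start of the episode above 0.1905 m) or (x of new_rack in the frame of old_rack above 0 m and y of short_jar_mid in the frame of new_rack between -0.131 and -0.109 m and distance of short_jar_mid from where it was at the start of the episode above 0.315 m) or (x of new_rack in the frame of old_rack below 0 m and y of short_jar_mid in the frame of new_rack between -0.131 and -0.109 m and distance of short_jar_mid from where it was at the start of the episode above 0.1905 m) or (x of new_rack in the frame of old_rack below 0 m and y of short_jar_mid in the frame of new_rack between -0.051 and -0.029 m) or (x of new_rack in the frame of old_rack below 0 m and y of short_jar_mid in the frame of new_rack between 0.029 and 0.051 m and distance of short_jar_mid from where it was at the start of the episode above 0.1905 m) or (x of new_rack in the frame of old_rack below 0 m and y of short_jar_mid in the frame of new_rack between 0.109 and 0.131 m and distance of short_jar_mid from where it was at the start of the episode above 0.315 m)) and x of short_jar_mid in the frame of new_rack between -0.011 and 0.011 m and z of short_jar_mid in the frame of new_rack between 0.045 and 0.053 m); the robot touches nothing.
It fails at once if a jar is tipped over (angle between any of white_cap_jar_mid, red_cap_jar_mid, shaker_mid, short_jar_mid's own z axis and vertical above 0.8 rad).
It fails at once if the kitchen timer or the tin is moved by more than 30 mm (distance of any of kitchen_timer, tin from where it was at the start of the episode above 0.03 m).
It also fails if it takes over 115 s, if anything falls off the work surface, if the arm or the gripper's body presses on something with over 40 N, if the wrist force passes 120 N, or if a joint passes its speed limit or range.

## Working session

There is one attempt and no reset: what is moved stays moved. The work goes in short steps, Python scripts to look and compute and a shell command to move; the robot and the scene stay as the last step left them, time stands still between calls to the robot, and variables do not carry over. Pictures are saved under pics/ and viewed, at most 14 in all, crops included, and the job is handed in when it is done.

```bash
mkdir -p pics
cat > h.py <<'E'
import numpy as np, cv2
from workcell import bot
def K(c):
    f=240/np.tan(np.radians(c["fovy"])/2); return np.array([[f,0,c["cx"]],[0,f,c["cy"]],[0,0,1]])
def ray(c,p):
    u=cv2.undistortPoints(np.array([[p]],float),K(c),np.array(c["dist"],float))[0,0]
    R=np.array(c["R"]);t=np.array(c["t"]); return -R.T@t, R.T@np.array([u[0],u[1],1])
def onz(c,p,z):
    o,d=ray(c,p); return o+d*(z-o[2])/d[2]
def proj(c,X):
    R=np.array(c["R"],float);r=cv2.Rodrigues(R)[0]
    return cv2.projectPoints(np.array(X,float).reshape(-1,3),r,np.array(c["t"],float),K(c),np.array(c["dist"],float))[0][:,0]
Z=dict(white_cap_jar_mid=.059,red_cap_jar_mid=.064,shaker_mid=.055,short_jar_mid=.049,old_rack=0,new_rack=0,kitchen_timer=0,tin=0)
E
python3 - <<'E'
from h import *
print(bot.nose_length, bot.get_obs()["ee_pos"],bot.get_obs()["tcp_rot"])
for n in("scene","top"):
    c=bot.camera(n); cv2.imwrite(f"pics/{n}0.png",c["img"][:,:,::-1])
    print(n, -np.array(c["R"]).T@np.array(c["t"]))
    for k,z in Z.items():
        for d in bot.landmark_of(k,c)[:3]: print(k,np.round(d["point"],1),round(d["score"],2),np.round(onz(c,d["point"],z),4))
E
```

```text
0.008 [ 0.20534578 -0.50998204  0.23858231] [-1.79922436e+02  2.98814233e-04  2.19331336e+01]
scene [0.07443177 0.66588677 0.88351711]
white_cap_jar_mid [313.3 324.4] 0.73 [0.4657 0.3471 0.059 ]
red_cap_jar_mid [346.2 296.5] 0.62 [0.4669 0.2617 0.064 ]
shaker_mid [401.2 250.4] 0.95 [0.4769 0.0932 0.055 ]
shaker_mid [437.7 233.6] 0.85 [0.4552 0.0015 0.055 ]
shaker_mid [474.3 222.6] 0.66 [ 0.4216 -0.0817  0.055 ]
short_jar_mid [369.6 276.6] 0.57 [0.4769 0.1864 0.049 ]
old_rack [360.4 302.6] 0.78 [0.467  0.2193 0.    ]
new_rack [338. 239.] 0.88 [0.623  0.1349 0.    ]
kitchen_timer [229.  331.8] 0.67 [0.5933 0.4575 0.    ]
tin [324.1 200. ] 0.6 [0.7365 0.074  0.    ]
top [0.45517701 0.17065939 0.93082555]
white_cap_jar_mid [244.9 304.5] 0.78 [0.4675 0.3393 0.059 ]
red_cap_jar_mid [284.  300.7] 0.84 [0.4744 0.262  0.064 ]
shaker_mid [464.7 323.1] 0.85 [ 0.4266 -0.0888  0.055 ]
shaker_mid [457.  219.5] 0.83 [ 0.6322 -0.0847  0.055 ]
shaker_mid [421.2 310. ] 0.82 [ 0.4535 -0.0045  0.055 ]
short_jar_mid [325.  296.6] 0.9 [0.4821 0.1826 0.049 ]
old_rack [304.1 303.4] 0.77 [0.4699 0.2268 0.    ]
new_rack [339.5 233. ] 0.91 [0.6172 0.1511 0.    ]
new_rack [365.5 301. ] 0.32 [0.4736 0.0995 0.    ]
kitchen_timer [200.2 246.1] 0.86 [0.5928 0.4498 0.    ]
tin [377.  173.3] 0.95 [0.7478 0.0675 0.    ]
```

View pics/top0.png

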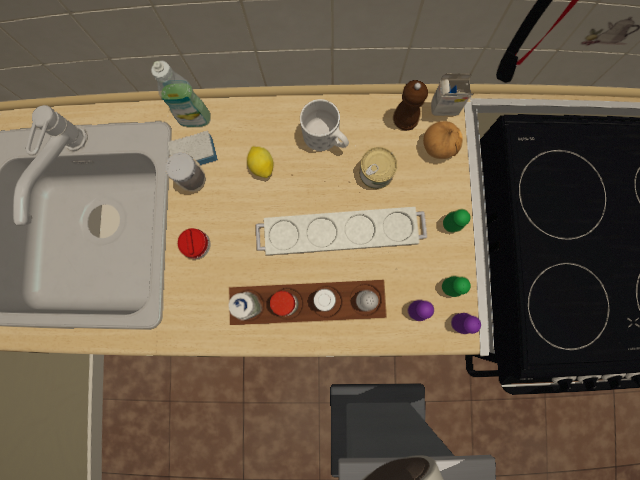

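View pics/scene0.png

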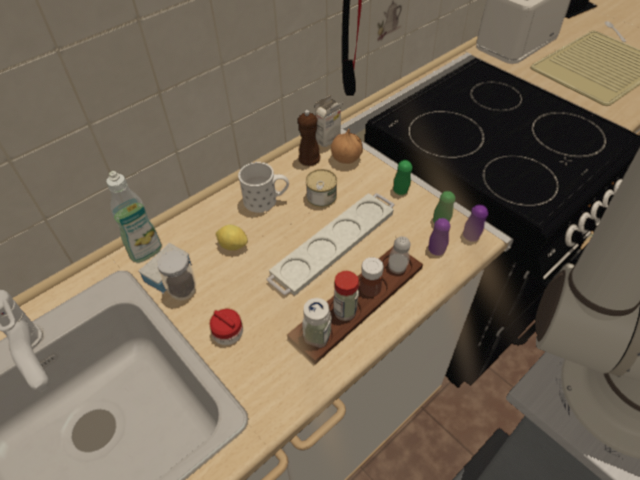

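Top view: the dark rack spans (230–385, 285–322). Its jars from left to right are the white cap (243,305), red cap (284,301), short pale lid (324,299) and grey shaker (368,299). The white rack is behind and to the right, with wells at about (284,235), (321,232), (360,229) and (398,226). For the shaker, the look-alikes are green at (457,219) and (456,286) and purple at (421,310) and (466,323). The clear jar at (186,172) and the pepper mill are other distractors. My choice is the grey one at (368,299), standing in the rack. Next I'll rectify the picture to the board-top plane and fit the racks.

```bash
cat > fit.py <<'E'
from h import *
def ortho(c,z,x0=.38,x1=.72,y0=-.14,y1=.5,s=1000):
    xs=np.arange(x1,x0,-1/s); ys=np.arange(y1,y0,-1/s)
    X=np.stack([np.repeat(xs[:,None],len(ys),1),np.repeat(ys[None],len(xs),0),np.full((len(xs),len(ys)),z)],-1)
    m=proj(c,X).reshape(len(xs),len(ys),2).astype(np.float32)
    return cv2.remap(c["img"][:,:,::-1].copy(),m,None,cv2.INTER_LINEAR)
E
python3 - <<'E'
from fit import *
for n in("top","scene"):
    c=bot.camera(n); o=ortho(c,.018); hsv=cv2.cvtColor(o,cv2.COLOR_BGR2HSV)
    dark=(hsv[...,2]<115)&(hsv[...,1]>80); wh=(hsv[...,1]<45)&(hsv[...,2]>120)
    for nm,m in(("old",dark),("new",wh)):
        m=m.astype(np.uint8)*255
        m=cv2.morphologyEx(m,cv2.MORPH_CLOSE,np.ones((25,25))); m=cv2.morphologyEx(m,cv2.MORPH_OPEN,np.ones((31,31)))
        for k in sorted(cv2.findContours(m,0,2)[0],key=cv2.contourArea)[::-1][:2]:
            r=cv2.minAreaRect(k); (u,v),wh_,a=r
            print(n,nm,"x%.4f y%.4f"%(.72-v/1000,.5-u/1000),np.round(wh_,0),round(a,1))
            cv2.polylines(o,[cv2.boxPoints(r).astype(int)],True,(0,255,0),1)
    cv2.imwrite(f"pics/o_{n}.png",o)
t=cv2.imread("pics/o_top.png");s=cv2.imread("pics/o_scene.png")
cv2.imwrite("pics/o_both.png",cv2.resize(np.vstack([t,s]),None,fx=.85,fy=.85))
E
```

```text
top old x0.4685 y0.3300 [75. 74.] 90.0
top old x0.4755 y0.1415 [47. 73.] -0.0
top new x0.6199 y0.1490 [ 78. 354.] 86.4
top new x0.4660 y0.3535 [42. 43.] 90.0
scene old x0.4625 y0.1800 [ 69. 120.] 90.0
scene old x0.4405 y0.2980 [31. 32.] 90.0
scene new x0.6178 y0.1528 [ 80. 353.] 86.5
scene new x0.5925 y-0.1295 [91. 19.] 90.0
```

View pics/o_both.png

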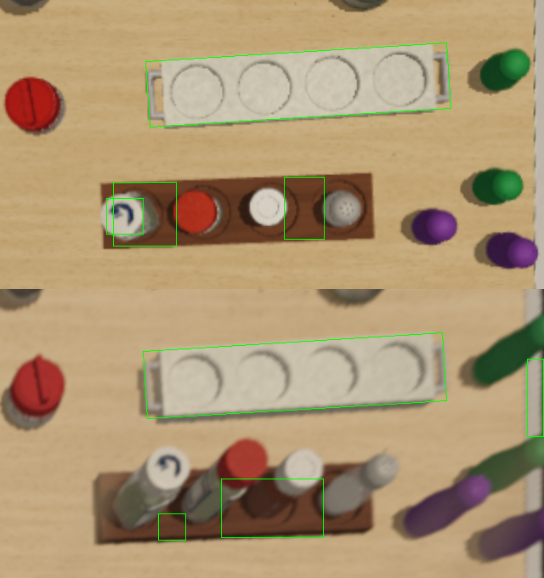

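The top and scene fits agree: white rack centre about (0.619, 0.151) with yaw +3.5°, dark rack about (0.470, 0.222) with yaw about 2°. Before moving I'll measure the cap tops, check the shaker in a close crop, and compute the well positions.

Run:
```python
from fit import *
N=np.array([.6188,.1509]);O=np.array([.470,.222])
ax=lambda C,d,y:C+y*np.array([-np.sin(np.radians(d)),np.cos(np.radians(d))])
for y in(.12,.04,-.04,-.12): print("old",np.round(ax(O,2,y),4),"-> new",np.round(ax(N,3.5,-y),4))
c=bot.camera("top");s=bot.camera("scene")
H=dict(white=.108,red=.118,short=.088,shaker=.100); tiles=[]
for (nm,h),y in zip(H.items(),(.12,.04,-.04,-.12)):
    p=ax(O,2,y); row=[]
    for cc in(c,s):
        o=ortho(cc,h,p[0]-.04,p[0]+.04,p[1]-.04,p[1]+.04,2500); 
        cv2.drawMarker(o,(100,100),(0,255,0),0,12); row.append(o)
    tiles.append(np.vstack(row))
cv2.imwrite("pics/caps.png",np.hstack(tiles))
# check overlay of new wells
im=c["img"][:,:,::-1].copy(); im2=s["img"][:,:,::-1].copy()
for y in(.12,.04,-.04,-.12):
    q=ax(N,3.5,y); a=np.linspace(0,6.28,60); X=np.c_[q[0]+.031*np.cos(a),q[1]+.031*np.sin(a),0*a+.018]
    for i,cc in((im,c),(im2,s)): cv2.polylines(i,[(proj(cc,X)*16).astype(int)],True,(0,255,0),1,shift=4)
cv2.imwrite("pics/wells.png",np.vstack([cv2.resize(im[195:265,240:440],None,fx=4,fy=4,interpolation=2),cv2.resize(im2[180:305,250:450],None,fx=4,fy=4,interpolation=2)[:300]]))
```

```text
old [0.4658 0.3419] -> new [0.6261 0.0311]
old [0.4686 0.262 ] -> new [0.6212 0.111 ]
old [0.4714 0.182 ] -> new [0.6164 0.1908]
old [0.4742 0.1021] -> new [0.6115 0.2707]Traceback (most recent call last):
  File "<stdin>", line 13, in <module>
    return _nx.concatenate(arrs, 1, dtype=dtype, casting=casting)
           ~~~~~~~~~~~~~~~^^^^^^^^^^^^^^^^^^^^^^^^^^^^^^^^^^^^^^^
ValueError: all the input array dimensions except for the concatenation axis must match exactly, but along dimension 0, the array at index 0 has size 400 and the array at index 1 has size 402
```

Run:
```python
from fit import *
N=np.array([.6188,.1509]);O=np.array([.470,.222])
ax=lambda C,d,y:C+y*np.array([-np.sin(np.radians(d)),np.cos(np.radians(d))])
c=bot.camera("top");s=bot.camera("scene")
H=dict(white=.108,red=.118,short=.088,shaker=.100); tiles=[]
for (nm,h),y in zip(H.items(),(.12,.04,-.04,-.12)):
    p=ax(O,2,y); row=[]
    for cc in(c,s):
        o=ortho(cc,h,p[0]-.04,p[0]+.04,p[1]-.04,p[1]+.04,2500)[:200,:200].copy()
        cv2.drawMarker(o,(100,100),(0,255,0),0,12); row.append(o)
    tiles.append(np.vstack(row))
cv2.imwrite("pics/caps.png",np.hstack(tiles))
im=c["img"][:,:,::-1].copy(); im2=s["img"][:,:,::-1].copy()
for y in(.12,.04,-.04,-.12):
    q=ax(N,3.5,y); a=np.linspace(0,6.28,60); X=np.c_[q[0]+.031*np.cos(a),q[1]+.031*np.sin(a),0*a+.018]
    for i,cc in((im,c),(im2,s)): cv2.polylines(i,[(proj(cc,X)*16).astype(int)],True,(0,255,0),1,shift=4)
cv2.imwrite("pics/wells.png",np.vstack([cv2.resize(im[195:265,240:440],None,fx=4,fy=4,interpolation=2),cv2.resize(im2[180:305,250:450],None,fx=4,fy=4,interpolation=2)[:320]]))
```

```text
(no output)
```

View pics/caps.png

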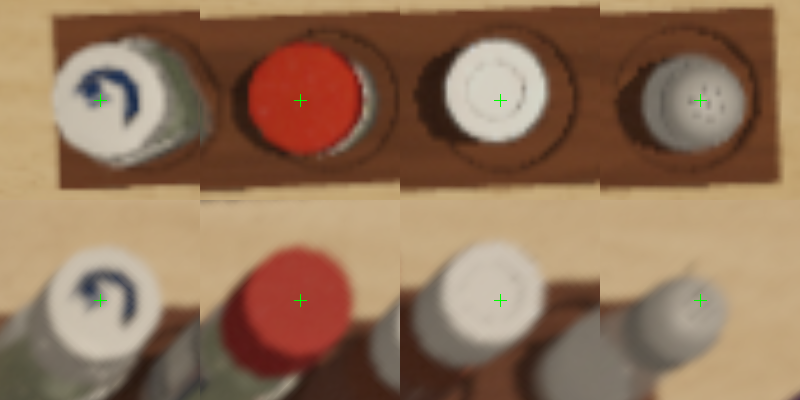

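View pics/wells.png

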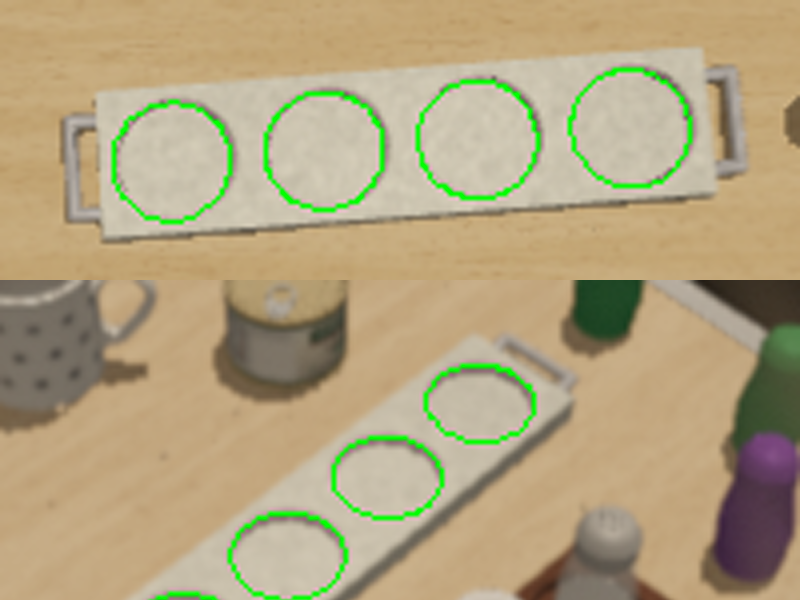

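Crop check: the grey domed shaker with holes is the one in the dark rack at its right-most well. All caps lie within 4 mm of my predicted centres (short jar +3 mm in x, white cap −3 mm in y). The well overlay fits both views. First I move above the white-cap jar.

```bash
python3 -m inch '[[1,4,0,4],[2.5,9,0,8],[4.5,15,0,13],[6.5,21,0,17],[8.5,27,0,22],[10.5,33,0,27],[12,38,0,31],[13,42,0,35]]' 8.5 40
python3 -m inch '[[1.5,5,0,4],[3.2,10.5,0,9],[5,16,0,13],[6.5,21.5,0,18],[8.5,27,0,22],[10,32.5,0,27],[12,38,0,31],[13,42.9,0,35]]'
python3 -m inch '[[0,0,0,0],[0,0,0,0],[0,0,-2,0],[0,0,-4,0],[0,0,-6,0],[0,0,-8,0],[0,0,-8,0],[0,0,-8,0]]'
```

```text
time: 2.2
ee_pos: [0.3356, -0.0882, 0.2395]
tcp_rot: [179.9, -0.0, 57.1]
wrist_force: [0.3, -0.8, 0.1]
opening: 0.0852
grasp_force: 0.0
time: 3.2
ee_pos: [0.4658, 0.3409, 0.2388]
tcp_rot: [-180.0, 0.0, 92.1]
wrist_force: [1.0, -0.7, 0.2]
opening: 0.0849
grasp_force: 0.0
time: 4.2
ee_pos: [0.4657, 0.3383, 0.1607]
tcp_rot: [179.9, -0.0, 91.9]
wrist_force: [0.1, 0.2, -0.1]
opening: 0.0849
grasp_force: 0.0
```

```bash
python3 -m inch '[[0,0,-2,0],[0,0,-4,0],[0,0,-6,0],[0,0,-8,0],[0,0,-9.5,0],[0,0,-10.2,0],[0,0,-10.2,0],[0,0,-10.2,0]]'
python3 -m inch '[[0,0,0,0],[0,0,0,0],[0,0,0,0],[0,0,0,0],[0,0,0,0],[0,0,0,0],[0,0,0,0],[0,0,0,0]]' 0 40
python3 - <<'E'
from h import *
for n in("scene",):
    c=bot.camera(n); cv2.imwrite("pics/g1.png",cv2.resize(c["img"][150:400,180:500,::-1],None,fx=2,fy=2))
E
```

```text
time: 5.2
ee_pos: [0.4658, 0.3391, 0.0581]
tcp_rot: [179.9, -0.0, 91.9]
wrist_force: [0.4, 0.7, 0.7]
opening: 0.0852
grasp_force: 0.0
time: 6.2
ee_pos: [0.4656, 0.339, 0.0579]
tcp_rot: [180.0, -0.0, 91.9]
wrist_force: [-0.7, 0.2, 5.8]
opening: 0.0503
grasp_force: 42.1
```

View pics/g1.png

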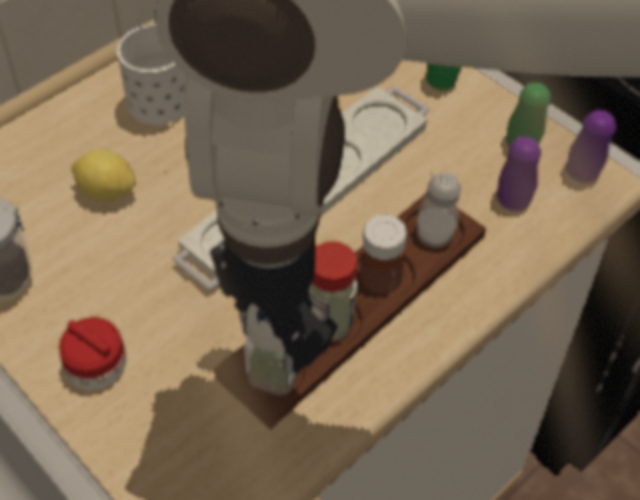

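The gripper holds the white-cap jar upright at about (275,350). I'll lift it and carry it to the right-end well.

```bash
python3 -m inch '[[0,0,1,0],[0,0,3,0],[0,0,6,0],[0,0,9,0],[0,0,12,0],[0,0,14,0],[0,0,15,0],[0,0,15,0]]'
python3 -m inch '[[1,-2,0,0],[3,-6,0,0],[5.5,-10.5,0,0],[8,-15.4,0,0],[10.5,-20,0,0],[13,-25,0,0],[15,-29,0,1],[16,-30.8,0,1]]'
python3 -m inch '[[0,0,0,0],[0,0,0,0],[0,0,-2,0],[0,0,-4,0],[0,0,-7,0],[0,0,-9,0],[0,0,-10,0],[0,0,-10,0]]'
python3 - <<'E'
from h import *
c=bot.camera("top"); a=c["img"][180:330,220:480,::-1]
d=bot.camera("scene"); b=d["img"][130:330,230:490,::-1]
cv2.imwrite("pics/g2.png",cv2.resize(np.vstack([a,b]),None,fx=1.7,fy=1.7))
E
```

```text
time: 7.25
ee_pos: [0.4656, 0.3389, 0.2076]
tcp_rot: [180.0, -0.0, 91.9]
wrist_force: [0.1, 0.0, -0.9]
opening: 0.05
grasp_force: 41.8
time: 8.25
ee_pos: [0.6257, 0.0286, 0.2057]
tcp_rot: [-179.9, 0.0, 92.8]
wrist_force: [0.2, 0.0, -1.7]
opening: 0.0501
grasp_force: 41.8
time: 9.25
ee_pos: [0.625, 0.0316, 0.1071]
tcp_rot: [-180.0, -0.0, 93.0]
wrist_force: [-0.2, 0.9, -0.3]
opening: 0.0501
grasp_force: 41.8
```

View pics/g2.png

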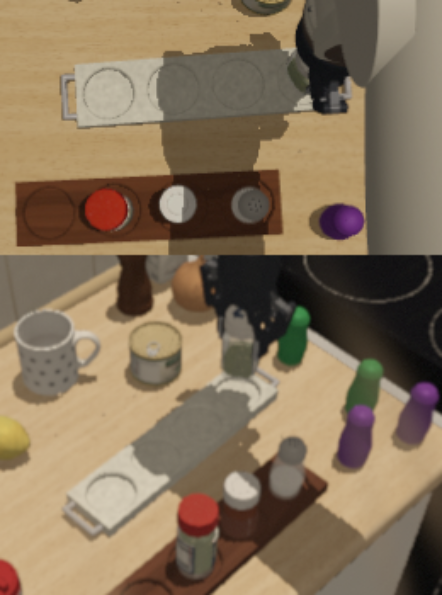

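The jar hangs upright over the right-end well. I'll lower it, let go and rise.

```bash
python3 -m inch '[[0,0,-1.5,0],[0,0,-3,0],[0,0,-4,0],[0,0,-4.5,0],[0,0,-4.8,0],[0,0,-4.9,0],[0,0,-4.9,0],[0,0,-4.9,0]]'
python3 -m inch '[[0,0,0,0],[0,0,0,0],[0,0,0,0],[0,0,0,0],[0,0,0,0],[0,0,0,0],[0,0,0,0],[0,0,0,0]]' 6.8
python3 -m inch '[[0,0,1,0],[0,0,3,0],[0,0,6,0],[0,0,9,0],[0,0,12,0],[0,0,14,0],[0,0,15,0],[0,0,15,0]]'
```

```text
time: 10.35
ee_pos: [0.6256, 0.0308, 0.0586]
tcp_rot: [180.0, -0.0, 92.9]
wrist_force: [0.8, -0.2, -1.5]
opening: 0.0501
grasp_force: 41.8
time: 11.35
ee_pos: [0.6254, 0.0308, 0.0583]
tcp_rot: [-180.0, -0.0, 92.9]
wrist_force: [0.2, -0.2, -0.5]
opening: 0.068
grasp_force: 0.0
time: 12.35
ee_pos: [0.6257, 0.0308, 0.2094]
tcp_rot: [179.9, -0.0, 92.9]
wrist_force: [-0.3, 0.4, -0.3]
opening: 0.0679
grasp_force: 0.0
```

```bash
python3 -m inch '[[-2,3,0,0],[-5,7,0,0],[-8,12,0,0],[-11,16.5,0,0],[-14,20.5,0,-1],[-15.7,23.1,0,-1],[-15.7,23.1,0,-1],[-15.7,23.1,0,-1]]' 8.5
python3 - <<'E'
from fit import *
c=bot.camera("scene")
N=np.array([.6188,.1509])
cv2.imwrite("pics/p1.png",cv2.resize(c["img"][130:330,230:490,::-1],None,fx=2.5,fy=2.5))
for d in bot.landmark_of("white_cap_jar_mid",c)[:2]: print(d["score"],onz(c,d["point"],.059))
E
python3 -m inch '[[0,0,-2,0],[0,0,-5,0],[0,0,-8,0],[0,0,-11,0],[0,0,-13,0],[0,0,-14.2,0],[0,0,-14.2,0],[0,0,-14.2,0]]'
python3 -m inch '[[0,0,0,0],[0,0,0,0],[0,0,0,0],[0,0,0,0],[0,0,0,0],[0,0,0,0],[0,0,0,0],[0,0,0,0]]' 0 40
```

```text
time: 13.35
ee_pos: [0.4685, 0.2614, 0.2077]
tcp_rot: [-180.0, 0.0, 91.9]
wrist_force: [0.6, 0.2, -0.9]
opening: 0.0851
grasp_force: 0.0
0.76 [0.62335345 0.02482961 0.059     ]
time: 14.45
ee_pos: [0.469, 0.2619, 0.0672]
tcp_rot: [179.9, -0.0, 91.9]
wrist_force: [-0.0, 0.7, 0.7]
opening: 0.0847
grasp_force: 0.0
time: 15.45
ee_pos: [0.4688, 0.2621, 0.067]
tcp_rot: [179.9, -0.0, 91.9]
wrist_force: [0.8, 1.4, 5.1]
opening: 0.0437
grasp_force: 33.2
```

View pics/p1.png

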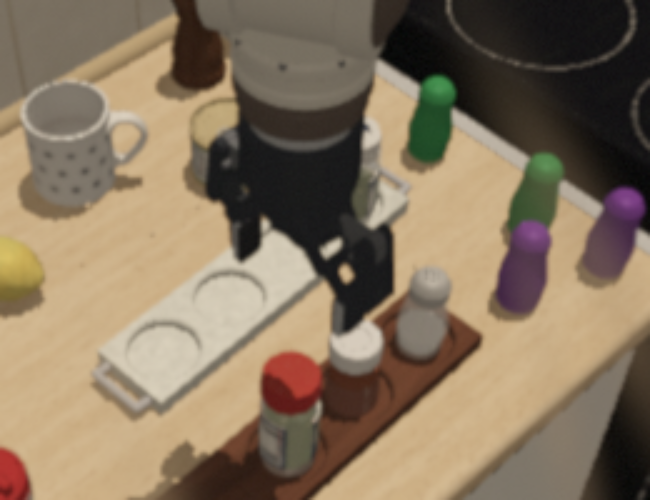

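White-cap jar stands in its well (at about (365,165) in the crop). The red jar is gripped, so I'll carry it to second from the right.

```bash
python3 -m inch '[[0,0,1,0],[0,0,3,0],[0,0,6,0],[0,0,9,0],[0,0,12,0],[0,0,14,0],[0,0,15,0],[0,0,15,0]]'
python3 -m inch '[[1,-1,0,0],[3,-3,0,0],[6,-6,0,0],[9,-9,0,0],[12,-12,0,1],[14,-14,0,1],[15.2,-15.1,0,1],[15.2,-15.1,0,1]]'
python3 -m inch '[[0,0,0,0],[0,0,-2,0],[0,0,-5,0],[0,0,-8,0],[0,0,-10,0],[0,0,-11,0],[0,0,-11,0],[0,0,-11,0]]'
python3 -m inch '[[0,0,-1,0],[0,0,-2,0],[0,0,-3,0],[0,0,-3.5,0],[0,0,-3.8,0],[0,0,-3.9,0],[0,0,-3.9,0],[0,0,-3.9,0]]'
```

```text
time: 16.45
ee_pos: [0.4685, 0.2618, 0.2165]
tcp_rot: [180.0, -0.0, 91.9]
wrist_force: [0.5, -0.4, -1.7]
opening: 0.0441
grasp_force: 33.7
time: 17.45
ee_pos: [0.6207, 0.11, 0.2153]
tcp_rot: [-179.9, 0.0, 92.9]
wrist_force: [0.6, 0.6, -0.8]
opening: 0.0437
grasp_force: 33.8
time: 18.45
ee_pos: [0.6208, 0.1111, 0.1075]
tcp_rot: [179.9, -0.0, 93.0]
wrist_force: [-1.5, -0.0, 0.1]
opening: 0.0437
grasp_force: 33.8
time: 19.45
ee_pos: [0.6206, 0.1108, 0.0676]
tcp_rot: [180.0, -0.0, 92.9]
wrist_force: [-0.9, 0.6, -1.6]
opening: 0.0436
grasp_force: 33.8
```

```bash
python3 -m inch '[[0,0,0,0],[0,0,0,0],[0,0,0,0],[0,0,0,0],[0,0,0,0],[0,0,0,0],[0,0,0,0],[0,0,0,0]]' 6.8
python3 -m inch '[[0,0,1,0],[0,0,3,0],[0,0,6,0],[0,0,9,0],[0,0,12,0],[0,0,14,0],[0,0,15,0],[0,0,15,0]]'
python3 -m inch '[[-2,1,0,0],[-5,2.5,0,0],[-8,4,0,0],[-11,5.5,0,-1],[-13.5,7,0,-1],[-14.6,7.3,0,-1],[-14.6,7.3,0,-1],[-14.6,7.3,0,-1]]' 8.5
python3 -m inch '[[0,0,-2,0],[0,0,-5,0],[0,0,-8,0],[0,0,-11,0],[0,0,-14,0],[0,0,-16,0],[0,0,-17.2,0],[0,0,-17.2,0]]'
python3 -m inch '[[0,0,0,0],[0,0,0,0],[0,0,0,0],[0,0,0,0],[0,0,0,0],[0,0,0,0],[0,0,0,0],[0,0,0,0]]' 0 40
python3 - <<'E'
from h import *
c=bot.camera("scene")
cv2.imwrite("pics/p2.png",cv2.resize(c["img"][130:330,230:490,::-1],None,fx=2.5,fy=2.5))
E
```

```text
time: 20.45
ee_pos: [0.6204, 0.1108, 0.0673]
tcp_rot: [-180.0, -0.0, 92.9]
wrist_force: [0.3, 0.0, 0.2]
opening: 0.0681
grasp_force: 0.0
time: 21.45
ee_pos: [0.6207, 0.1109, 0.2179]
tcp_rot: [179.9, -0.0, 92.9]
wrist_force: [0.2, 0.4, -0.2]
opening: 0.0678
grasp_force: 0.0
time: 22.45
ee_pos: [0.475, 0.1834, 0.2169]
tcp_rot: [-180.0, 0.0, 91.9]
wrist_force: [0.2, -0.0, -0.6]
opening: 0.0849
grasp_force: 0.0
time: 23.45
ee_pos: [0.4744, 0.1834, 0.0446]
tcp_rot: [-179.9, 0.0, 91.9]
wrist_force: [0.3, -0.0, 0.1]
opening: 0.0853
grasp_force: 0.0
time: 24.45
ee_pos: [0.4749, 0.184, 0.0463]
tcp_rot: [179.9, -0.0, 91.9]
wrist_force: [-1.1, -0.2, 5.9]
opening: 0.0416
grasp_force: 40.9
```

View pics/p2.png

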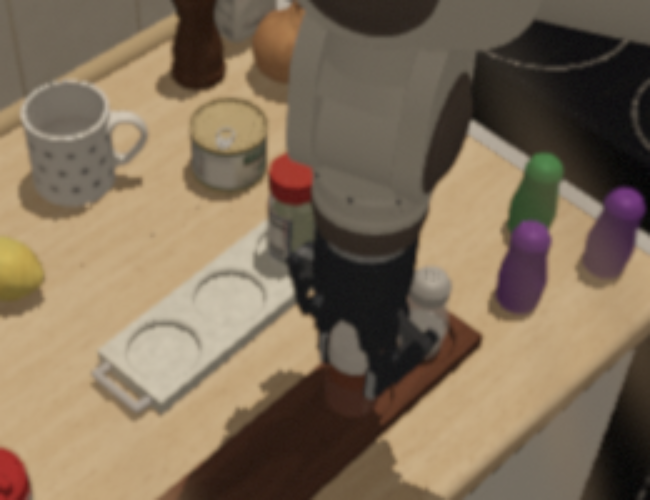

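The red jar stands in its well at (290,215) and the short jar is gripped. Next I'll carry it to second from the left.

```bash
python3 -m inch '[[0,0,1,0],[0,0,3,0],[0,0,6,0],[0,0,9,0],[0,0,12,0],[0,0,14,0],[0,0,15,0],[0,0,15,0]]'
python3 -m inch '[[1,0,0,0],[3,0,0,0],[6,0.3,0,0],[9,0.5,0,0],[12,0.7,0,1],[13.5,0.7,0,1],[14.2,0.7,0,1],[14.2,0.7,0,1]]'
python3 -m inch '[[0,0,0,0],[0,0,-2,0],[0,0,-5,0],[0,0,-8,0],[0,0,-10,0],[0,0,-11,0],[0,0,-11,0],[0,0,-11,0]]'
python3 -m inch '[[0,0,-1,0],[0,0,-2,0],[0,0,-3,0],[0,0,-3.5,0],[0,0,-3.8,0],[0,0,-3.9,0],[0,0,-3.9,0],[0,0,-3.9,0]]'
python3 -m inch '[[0,0,0,0],[0,0,0,0],[0,0,0,0],[0,0,0,0],[0,0,0,0],[0,0,0,0],[0,0,0,0],[0,0,0,0]]' 6.8
python3 -m inch '[[0,0,1,0],[0,0,3,0],[0,0,6,0],[0,0,9,0],[0,0,12,0],[0,0,14,0],[0,0,15,0],[0,0,15,0]]'
```

```text
time: 25.5
ee_pos: [0.4746, 0.1839, 0.1956]
tcp_rot: [180.0, -0.0, 91.9]
wrist_force: [0.2, 0.9, -2.6]
opening: 0.0416
grasp_force: 41.2
time: 26.5
ee_pos: [0.6165, 0.1907, 0.1943]
tcp_rot: [-179.9, 0.0, 92.9]
wrist_force: [-0.1, 1.0, -2.0]
opening: 0.0416
grasp_force: 41.3
time: 27.5
ee_pos: [0.6169, 0.191, 0.0866]
tcp_rot: [179.9, -0.0, 92.9]
wrist_force: [-0.2, 0.7, -2.3]
opening: 0.0416
grasp_force: 41.3
time: 28.5
ee_pos: [0.6166, 0.1909, 0.0465]
tcp_rot: [180.0, -0.0, 92.9]
wrist_force: [-1.0, -0.2, -2.0]
opening: 0.0419
grasp_force: 41.3
time: 29.5
ee_pos: [0.6164, 0.1908, 0.0463]
tcp_rot: [180.0, 0.0, 92.9]
wrist_force: [0.7, -0.5, 0.6]
opening: 0.0681
grasp_force: 0.0
time: 30.5
ee_pos: [0.6167, 0.1909, 0.1974]
tcp_rot: [179.9, -0.0, 92.9]
wrist_force: [-0.5, -0.7, 0.1]
opening: 0.0681
grasp_force: 0.0
```

```bash
python3 -m inch '[[-2,-1,0,0],[-5,-3,0,0],[-8,-5,0,0],[-11,-7,0,-1],[-13.5,-8.5,0,-1],[-14.3,-9,0,-1],[-14.3,-9,0,-1],[-14.3,-9,0,-1]]' 8.5
python3 -m inch '[[0,0,-2,0],[0,0,-5,0],[0,0,-8,0],[0,0,-11,0],[0,0,-13,0],[0,0,-15,0],[0,0,-15.5,0],[0,0,-15.5,0]]'
python3 -m inch '[[0,0,0,0],[0,0,0,0],[0,0,0,0],[0,0,0,0],[0,0,0,0],[0,0,0,0],[0,0,0,0],[0,0,0,0]]' 0 40
python3 - <<'E'
from h import *
c=bot.camera("scene")
cv2.imwrite("pics/p3.png",cv2.resize(c["img"][130:330,230:490,::-1],None,fx=2.5,fy=2.5))
E
```

```text
time: 31.5
ee_pos: [0.474, 0.1012, 0.1959]
tcp_rot: [-180.0, -0.0, 91.9]
wrist_force: [-0.1, 0.1, -0.7]
opening: 0.0849
grasp_force: 0.0
time: 32.5
ee_pos: [0.4737, 0.101, 0.0413]
tcp_rot: [-180.0, 0.0, 91.9]
wrist_force: [-1.1, 0.4, -1.3]
opening: 0.0849
grasp_force: 0.0
time: 33.5
ee_pos: [0.474, 0.1009, 0.0423]
tcp_rot: [179.9, -0.0, 91.9]
wrist_force: [-1.1, 1.0, 4.6]
opening: 0.04
grasp_force: 40.1
```

View pics/p3.png

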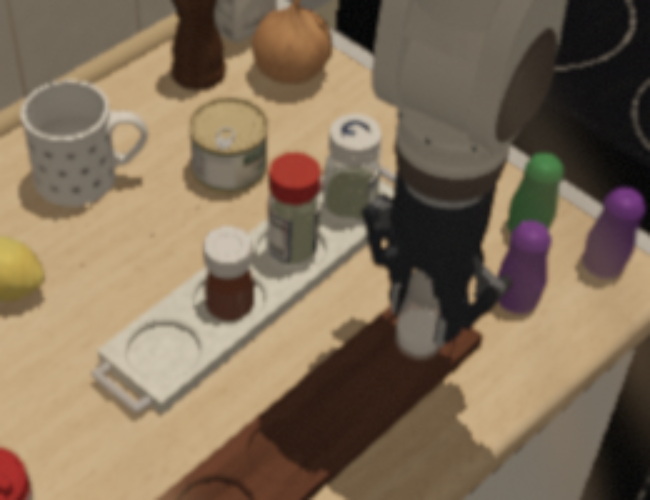

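Three jars stand in the white rack: short (230,275), red (292,210) and white cap (352,165). The shaker is gripped, so I'll carry it to the left-end well.

```bash
python3 -m inch '[[0,0,1,0],[0,0,3,0],[0,0,6,0],[0,0,9,0],[0,0,12,0],[0,0,14,0],[0,0,15,0],[0,0,15,0]]'
python3 -m inch '[[1,1,0,0],[3,3.5,0,0],[5.5,6.5,0,0],[8,10,0,0],[10.5,13,0,1],[12.8,15.8,0,1],[13.8,17,0,1],[13.8,17,0,1]]'
python3 -m inch '[[0,0,0,0],[0,0,-2,0],[0,0,-5,0],[0,0,-8,0],[0,0,-10,0],[0,0,-11,0],[0,0,-11,0],[0,0,-11,0]]'
python3 -m inch '[[0,0,-1,0],[0,0,-2,0],[0,0,-3,0],[0,0,-3.5,0],[0,0,-3.8,0],[0,0,-3.9,0],[0,0,-3.9,0],[0,0,-3.9,0]]'
python3 -m inch '[[0,0,0,0],[0,0,0,0],[0,0,0,0],[0,0,0,0],[0,0,0,0],[0,0,0,0],[0,0,0,0],[0,0,0,0]]' 6.8
python3 -m inch '[[0,0,1,0],[0,0,3,0],[0,0,6,0],[0,0,9,0],[0,0,12,0],[0,0,14,0],[0,0,15,0],[0,0,16,0]]'
python3 -m inch '[[-2,-3,0,0],[-6,-8,0,0],[-10,-13,0,0],[-14,-18,0,0],[-18,-23,0,0],[-22,-28,0,0],[-25,-33,0,0],[-27,-37,0,0]]'
```

```text
time: 34.55
ee_pos: [0.4736, 0.1008, 0.1917]
tcp_rot: [180.0, -0.0, 91.9]
wrist_force: [-1.3, -0.0, -0.9]
opening: 0.0399
grasp_force: 40.7
time: 35.55
ee_pos: [0.6116, 0.272, 0.1889]
tcp_rot: [-179.9, 0.1, 93.0]
wrist_force: [-0.5, -0.5, -1.8]
opening: 0.0403
grasp_force: 40.7
time: 36.55
ee_pos: [0.6118, 0.2709, 0.0826]
tcp_rot: [179.9, -0.0, 92.9]
wrist_force: [0.0, 0.6, 0.4]
opening: 0.0402
grasp_force: 40.7
time: 37.55
ee_pos: [0.6116, 0.2709, 0.0425]
tcp_rot: [180.0, -0.0, 92.9]
wrist_force: [0.6, -0.6, -0.9]
opening: 0.04
grasp_force: 40.7
time: 38.55
ee_pos: [0.6114, 0.2708, 0.0423]
tcp_rot: [-180.0, 0.0, 92.9]
wrist_force: [-0.4, -0.4, -0.8]
opening: 0.068
grasp_force: 0.0
time: 39.55
ee_pos: [0.6114, 0.2708, 0.203]
tcp_rot: [180.0, -0.0, 92.9]
wrist_force: [-0.1, -0.3, -0.2]
opening: 0.068
grasp_force: 0.0
time: 40.55
ee_pos: [0.3398, -0.1004, 0.2025]
tcp_rot: [180.0, 0.0, 92.9]
wrist_force: [1.2, -1.0, 0.6]
opening: 0.0683
grasp_force: 0.0
```

Run:
```python
from fit import *
N=np.array([.6188,.1509])
ax=lambda C,d,y:C+y*np.array([-np.sin(np.radians(d)),np.cos(np.radians(d))])
c=bot.camera("top");s=bot.camera("scene")
for n,y in(("white_cap_jar_mid",-.12),("red_cap_jar_mid",-.04),("short_jar_mid",.04),("shaker_mid",.12),("kitchen_timer",0),("tin",0)):
    for cc in(c,s):
        print(n,[np.round(onz(cc,d["point"],Z[n])[:2]-(ax(N,3.5,y) if y else 0),4).tolist() for d in bot.landmark_of(n,cc)[:5]])
H=dict(white=.108,red=.118,short=.088,shaker=.100); tiles=[]
for (nm,h),y in zip(H.items(),(-.12,-.04,.04,.12)):
    p=ax(N,3.5,y); row=[]
    for cc in(c,s):
        o=ortho(cc,h,p[0]-.04,p[0]+.04,p[1]-.04,p[1]+.04,2500)[:200,:200].copy()
        cv2.drawMarker(o,(100,100),(0,255,0),0,12); row.append(o)
    tiles.append(np.vstack(row))
cv2.imwrite("pics/end1.png",np.hstack(tiles))
cv2.imwrite("pics/end2.png",cv2.resize(s["img"][130:380,180:500,::-1],None,fx=2.3,fy=2.3))
```

```text
white_cap_jar_mid [[0.0009, -0.0037]]
white_cap_jar_mid [[-0.0047, 0.0057]]
red_cap_jar_mid [[0.0044, -0.005]]
red_cap_jar_mid [[-0.0008, -0.0046]]
short_jar_mid [[0.0086, 0.0004], [0.0037, -0.1576]]
short_jar_mid [[-0.0047, -0.0005]]
shaker_mid [[-0.108, -0.3506], [-0.1804, -0.3603], [-0.0006, 0.0027], [0.0187, -0.3469], [-0.1571, -0.2689]]
shaker_mid [[-0.116, -0.3382], [-0.1879, -0.3507], [0.0035, -0.0048], [-0.165, -0.2749], [0.0132, -0.345]]
kitchen_timer []
kitchen_timer [[0.594, 0.4563]]
tin [[0.7546, 0.069]]
tin [[0.7347, 0.0691]]
```

View pics/end1.png

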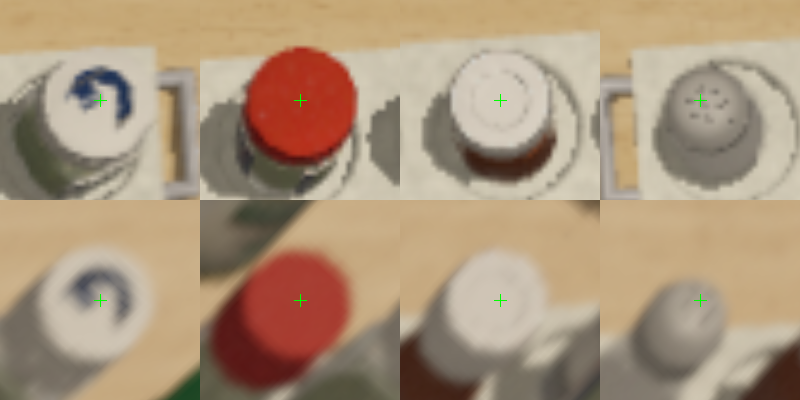

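View pics/end2.png

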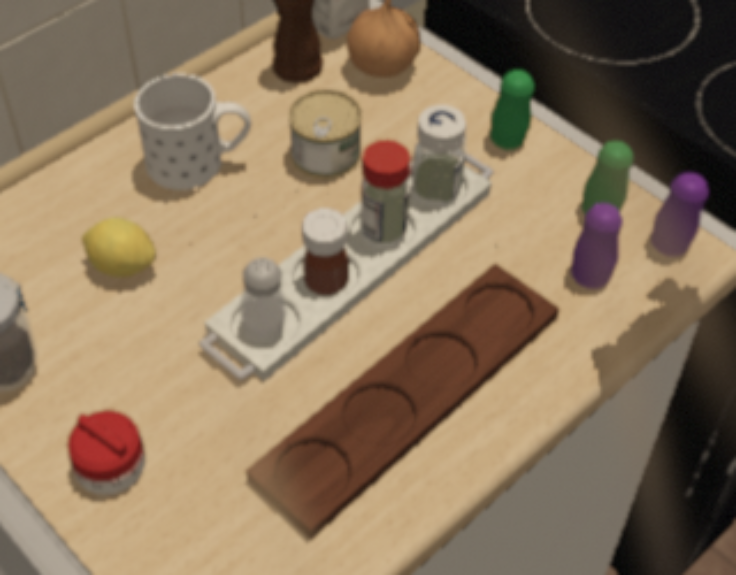

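Both views show all four cap tops within about 2 mm of their well axes at the expected heights. All jars are upright and released. The timer (105,450) and the tin (325,135) have not moved.

```bash
python3 -c "
from workcell import bot
print(bot.job_done())"
```

```text
the job is handed in; nothing more can be done
None
```

I moved all four jars to the white rack in reverse order and handed the job in at about 41 s of the 115 s allowed; the last pictures showed them upright in their wells and released, with the timer and tin where they were, but the hand-in returned no verdict.

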